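# Draw the yellow case-pan bolt with a hooked rod

## Robot

A 6-joint arm with a two-finger parallel gripper is mounted at the origin on the work surface. World frame = base frame: x ahead of the robot, y to its left, z up, the work surface at z = 0. Lengths are in mm, angles in rad, forces in N, time in s.
With the tool pointing down it reaches from about 325 to 900 mm from the base axis. Payload 6.1 kg.
Tool frame: the origin (TCP) lies between the finger pads; the fingertips stand 8 mm ahead of it and the grasp point (between the pads) lies 11 mm behind it; z points along the fingers, y is the line along which they close (so a half turn about z gives the same grasp; the last joint's range is limited). The gripper opens to 87 mm and grips with 3 to 60 N. Pads are 19 mm wide; open, the fingers measure 117 mm over their backs; the gripper's body (75 mm by 190 mm) begins 51 mm behind the grasp point.
Start: joints at [1.192, 0.22, 1.526, -0, 1.395, -0.126], TCP at [156.321, 605.128, 230.538] pointing down, gripper open.
Joint ranges: [-2.98, 2.98], [-0.91, 2.08], [0.09, 2.57], [-1.24, 4.39], [0.2, 2.65], [-2.68, 2.68]. Speed limits (rad/s): [2.57, 2.57, 3.01, 3.14, 3.14, 3.14].

## Interface

Orientations are given as a unit quaternion [w, x, y, z].
In Python, from cell import r gives the robot as it stands. The module is installed in compiled form; this text tells all that it offers.
- The arm moves only by the shell command python3 -m jog 'ROWS' [OPENING] [FORCE]. ROWS is text: rows parted by semicolons, each of 6 numbers parted by spaces: the shift along the tool's x, y, z scaled (see below), then the turn, a rotation vector about the tool's x, y, z scaled (see below). In form: tx ty tz wx wy wz; .... A call has 1 to 5 rows; each row is the pose to reach, as a shift and turn from the pose commanded when the call began, along the tool's axes at that moment; what a row does not reach only later rows make up. The controller multiplies each number of a shift by 0.25 m and each number of a turn by 30 degrees. A row lasts 1/8 s, in which the tool goes at most 62.5 mm and 10.7 degrees, less where a joint would pass 70% of its speed; a pose out of reach is approached as far as the arm can. A call with a number of a shift or a turn outside -1 to 1 is refused whole. A call with a gripper value outside its range is refused whole. OPENING is the finger opening in mm, from 0 to 87, set as the call begins (- or left out, the last holds). The fingers move at their own pace and stop on an object; FORCE is the grip in N (left out, the last holds). Time passes only in rows, so rows that repeat a pose let the fingers close. It gives the time, the measured TCP pose, the force, the opening and the grip force at its end, in the units of the state.
- r.get_state(): the state, without advancing time (a new reading comes with each control period).
- r.grab_frame(name): name is "side" or "top"; returns a dict with "color" (400x640x3 uint8, blue, green, red), "z_map" (400x640 float32, mm along the optical axis (not along the pixel's ray), 0 where there is no reading), "intrinsics" (3x3 intrinsics, pixels), "k1" (the pictures are not rectified: a ray, as slopes to the right and down, at radius r is drawn at 1 + k1 r^2 times it, then the intrinsics apply), "R" (3x3) and "t" (3): a world point X has camera coordinates R X + t. Camera axes: x right, y down, z forward; pixel columns grow to the right and rows downward; lengths in mm; the calibration is good to about 2 mm. A picture is of the moment at which its call begins.
- r.job_done(): hands the job in; it is judged then, once.
The state is a dict: "t": time; "joints": joint angles; "qd": joint speeds; "effort": joint torques, N m; "position": TCP position; "orientation": TCP orientation; "wrist_force": force on the tool from outside, world axes, zero at the start; "torque": the same for the moment, N m; "grip_width": finger opening in mm; "finger_force": force on a finger pad.
Only numpy, scipy, OpenCV 4.12 (cv2) and the standard library are available. Lean on these libraries where they do the work, as an engineer would, in place of code of your own. Each camera call takes 0.05 s, during which the arm holds its last target. There are 200 camera calls.

## Task

In the dental lab two case pans are locked in docks at the back of the bench, each by a sliding bolt that sits too far under a wire guard for a hand. Pick up the hooked rod with the blue handle, reach its hook in behind the yellow upright pin and draw the yellow pan's bolt fully out towards you, without touching that pin or bolt with the hand. Leave the red bolt shut, and finish by putting the rod back down flat on the bench and letting go.

Things in the scene. Friction and masses are not known exactly. Their poses are not given: they have to be found in the camera images.
- hook_rod: Loose hooked rod, 0.18 kg, flat on a clear strip of bench. Blue handle 110 (x) x 22 (y) x 26 mm high; origin: centre of its underside, z up. A 10 mm round steel rod runs along +x, its axis 5 mm above the underside, to x = 240 mm, then turns square to +y: this hook prong, 10 mm thick, ends 36 mm from the rod's axis. Balances within 25 mm ahead of the origin. Its start place can take it back.
- pin_yellow: Yellow upright pin on the yellow pan's bolt, 14 mm diameter, 71 mm tall, round top. Origin: centre of its foot, 29 mm above the bench; z up; own -x is the way the bolt is drawn, roughly towards the robot. It moves with the bolt. Shut, it stands under the wire guard; fully drawn, it stands in front of the guard and the hook can be lifted straight off it.
- dock_yellow: Fixed dock of the yellow pan. Origin: on the bench under the shut pin; axes as the pin's. Grey base plate 12 mm high, 200 mm wide, from x = -120 mm. Guard of 6 mm wires 130 mm up, x = -35 to 75 mm, y = -90 to 90 mm, with a 6 mm post at each corner, open between. Bolt guides within 17 mm of y = 0, up to 34 mm above the bench. The pan starts at x = 105 mm.
- bolt_yellow (a joint): Slide of the yellow pan's bolt in m: 0 shut, 0.075 fully drawn towards the robot (the end stop). No spring; it stays where it is left, about 2.5 N of friction.
- bolt_red (a joint): The same for the red pan's bolt, in an identical dock with a red pin and a red pan, which stands beside the yellow one its pin at least 250 mm away, left or right. To be left shut.

How it is judged (in metres and radians):
On the way:
1. the hook, held against the yellow pin, has drawn the yellow bolt at least 30 mm out (value of joint bolt_yellow above 0.03 m and contact force between hook_rod and pin_yellow above 0.3 N).
At the end, for the whole second after the job is handed in: The yellow bolt is drawn at least 60 mm of its 75 mm, the red bolt is still within 20 mm of shut, and the rod lies still on the bench, underside down (origin within 8 mm of the bench, tilted less than 7 degrees), let go (value of joint bolt_yellow above 0.06 m and value of joint bolt_red below 0.02 m and height (world z) of hook_rod below 0.008 m and angle between hook_rod's own z axis and vertical below 0.12 rad and linear speed of hook_rod below 0.02 m/s); the robot touches nothing.
It fails at once if the hand or the arm touches the yellow pin or its bolt (contact force between pin_yellow and the fingers above 0.5 N or contact force between pin_yellow and the arm above 0.5 N).
It fails at once if the red bolt is drawn by 20 mm or more (value of joint bolt_red above 0.02 m).
It also fails if it takes over 58 s, if anything falls off the work surface, if the arm or the gripper's body presses on something with over 40 N, if the wrist force passes 120 N, or if a joint passes its speed limit or range.

## Working session

There is one attempt and no reset: what is moved stays moved. The work goes in short steps, Python scripts to look and compute and a shell command to move; the robot and the scene stay as the last step left them, time stands still between calls to the robot, and variables do not carry over. Pictures are saved under pics/ and viewed, at most 10 in all, crops included, and the job is handed in when it is done.

```bash
mkdir -p pics
cat > h.py <<'E'
import numpy as np, cv2
from cell import r
def grab(n):
    f=r.grab_frame(n); np.savez('%s.npz'%n,**f); return f
def pts(f):
    K=f["intrinsics"];h,w=f["z_map"].shape
    v,u=np.mgrid[:h,:w].astype(float)
    D=np.array([f["k1"],0,0,0],float)
    n=cv2.undistortPoints(np.stack([u,v],-1).reshape(-1,1,2),K,D).reshape(h,w,2)
    d=np.concatenate([n,np.ones((h,w,1))],-1)
    R=f["R"];t=f["t"]
    return (d*f["z_map"][...,None]-t)@R, d@R, -R.T@t   # world pts, world rays, centre
E
python3 - <<'E'
from h import *
for n in("top","side"):
    f=grab(n); cv2.imwrite('pics/%s0.png'%n,f["color"]); P,d,c=pts(f); print(n,c,f["k1"],f["intrinsics"][0,0],(f["z_map"]==0).mean())
print(r.get_state())
E
```

```text
top [ 526.66507617  -22.40282314 1132.53323423] -0.1201461793955798 508.8211137478804 0.0042109375
side [ 348.50413101 -486.88631437  728.57427901] -0.012431437124209568 412.4910008545801 0.0038828125
{'t': 0.1, 'joints': array([ 1.19190844e+00,  2.21152623e-01,  1.52747331e+00, -2.26891261e-05,
        1.39466824e+00, -1.26095853e-01]), 'qd': array([-2.81474456e-04, -9.04516448e-04, -2.15443215e-03, -3.76504900e-04,
       -1.07263393e-03,  2.74441555e-05]), 'effort': array([ 1.87738260e-03, -4.95948637e+01, -3.88522840e+01,  7.03382702e-02,
        5.15308371e-02, -1.38089177e-05]), 'position': array([156.13062181, 604.64289849, 229.55567942]), 'orientation': array([-2.01721062e-04,  1.26057710e-01,  9.92022545e-01, -8.26572840e-04]), 'wrist_force': array([ 0.17957155,  0.18079047, -0.62164431]), 'torque': array([ 0.03559141, -0.03809533, -0.06776553]), 'finger_force': 0.0, 'grip_width': 86.98513579751459}
```

View pics/top0.png

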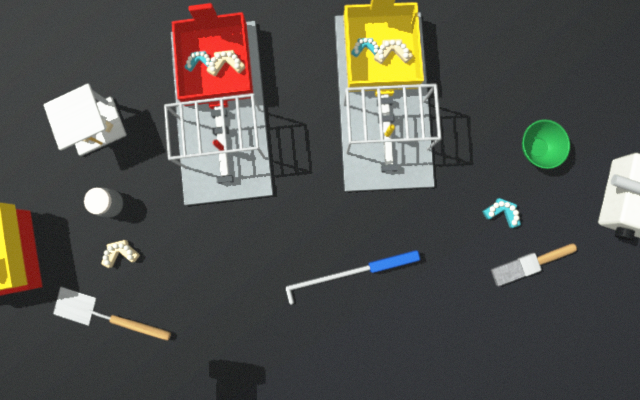

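View pics/side0.png

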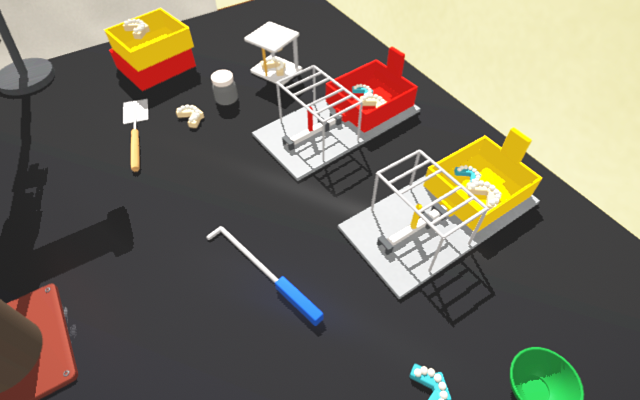

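The top view shows the rod with its blue handle at (394,262) and its hook end at (290,300). The yellow pin is at about (388,130), under the right-hand guard, and the red dock is on the left at (220,150). The side view agrees.

```bash
cat > m.py <<'E'
from h import *
def plane(f,uv,z):
    P,d,c=pts(f); u,v=np.round(uv).astype(int).T; dd=d[v,u]; return c+dd*((z-c[2])/dd[:,2])[:,None]
for n in("top","side"):
    f=grab(n);P,d,c=pts(f);hsv=cv2.cvtColor(f["color"],cv2.COLOR_BGR2HSV)
    X=P
    reg=(X[...,0]>200)&(X[...,0]<900)&(abs(X[...,1])<400)
    b=cv2.inRange(hsv,(105,150,60),(130,255,255))>0
    b&=reg&(X[...,2]>20)
    Q=X[b]; rc=cv2.minAreaRect(Q[:,:2].astype(np.float32)); print(n,"handle z",np.median(Q[:,2]),"rect",rc)
    y=(cv2.inRange(hsv,(18,120,80),(35,255,255))>0)&(X[...,0]<735)&(X[...,0]>550)&(abs(X[...,1]+160)<80)
    vu=np.argwhere(y);print("yel",len(vu),vu.min(0),vu.max(0)); Q=X[y];o=np.argsort(-Q[:,2]);print("pin top pts",Q[o[:6]].round(0).tolist()," med",np.median(Q,0))
    for lo in(45,60,75,88):
        s=(Q[:,2]>lo)&(Q[:,2]<lo+15)&(Q[:,0]<720)
        if s.sum():print("  z",lo,s.sum(),Q[s].mean(0).round(1),Q[s].min(0).round(),Q[s].max(0).round())
    # base plate: grey, z ~12
    g=(abs(X[...,2]-12)<5)&(X[...,0]>480)&(X[...,0]<900)&(X[...,1]<-20)&(X[...,1]>-330)&(f["color"].min(-1)>60)
    g=cv2.morphologyEx(g.astype(np.uint8),cv2.MORPH_OPEN,np.ones((3,3)))>0
    Q=X[g];print("plate",len(Q),cv2.minAreaRect(Q[:,:2].astype(np.float32)))
    # guard
    g=(abs(X[...,2]-130)<7)&(X[...,0]>480)&(X[...,0]<800)&(X[...,1]<-20)&(X[...,1]>-330)
    Q=X[g];print("guard",len(Q),cv2.minAreaRect(Q[:,:2].astype(np.float32)))
    # rod: bright low
    w=(f["color"].min(-1)>90)&(X[...,2]<20)&(X[...,2]>2)&(X[...,0]>250)&(X[...,0]<460)&(abs(X[...,1]+20)<140)
    Q=X[w];print("rod",len(Q),Q.min(0),Q.max(0));l=cv2.fitLine(Q[:,:2][Q[:,1]<30].astype(np.float32),2,0,.01,.01).ravel();print(l)
    o=np.argmin(Q[:,0]);print("tip",Q[o],"far y",Q[np.argmax(Q[:,1])])
E
python3 m.py
```

```text
top handle z 26.52495164463788 rect ((490.2257995605469, -127.02835083007812), (215.14599609375, 53.004852294921875), 84.63777923583984)Traceback (most recent call last):
  File "m.py", line 12, in <module>
    vu=np.argwhere(y);print("yel",len(vu),vu.min(0),vu.max(0)); Q=X[y];o=np.argsort(-Q[:,2]);print("pin top pts",Q[o[:6]].round(0).tolist()," med",np.median(Q,0))
                                          ~~~~~~^^^
    return umr_minimum(a, axis, None, out, keepdims, initial, where)
ValueError: zero-size array to reduction operation minimum which has no identity
```

Run:
```python
from h import *
f=dict(np.load('top.npz'));P,d,c=pts(f);hsv=cv2.cvtColor(f["color"],cv2.COLOR_BGR2HSV)
for u,v in[(394,262),(388,130),(390,126),(345,187),(432,187),(290,292),(291,301),(385,50),(400,158)]:print(u,v,P[v,u].round(),hsv[v,u])
print(f["R"])
b=(cv2.inRange(hsv,(105,150,60),(130,255,255))>0).astype(np.uint8)
print(cv2.connectedComponentsWithStats(b)[2])
y=(cv2.inRange(hsv,(18,120,80),(35,255,255))>0).astype(np.uint8)
print(cv2.connectedComponentsWithStats(y)[2])
```

```text
394 262 [ 484. -180.   27.] [107 198 237]
388 130 [ 762. -165.   83.] [ 25 211 224]
390 126 [ 767. -168.   98.] [ 25 198 198]
345 187 [650. -77.  14.] [ 93  16 196]
432 187 [ 650. -273.   -2.] [98 14 75]
290 292 [420.  46.  10.] [ 70   5 161]
291 301 [400.  44.   8.] [ 70   3 230]
385 50 [ 956. -170.   35.] [ 25  53 249]
400 158 [ 714. -201.    8.] [ 84  13 198]
[[-0.00774746 -0.99982983 -0.01674169]
 [-0.99631272  0.00914863 -0.08530688]
 [ 0.08544553  0.01601905 -0.99621406]]
[[     0      0    640    400 255417]
 [   369    250     51     23    583]]
[[     0      0    640    400 248408]
 [   343      0     81     87   5395]
 [   381     89     16      7     75]
 [   407     88      9      1      9]
 [   366     90     11      6     21]
 [   385    124     10     13     69]
 [    89    138     13      6     23]
 [     0    203     27     87   1779]
 [   570    245      1      1      1]
 [   566    246      2      1      2]
 [   575    247      1      1      1]
 [   562    248      1      1      1]
 [   552    248     23     12     46]
 [   557    250      1      1      1]
 [   549
[... 204 characters left out ...]
      4      8]
 [   551    259      1      1      1]
 [   112    316      3      3      5]
 [   116    318      5      2      5]
 [   124    319      3      3      6]
 [   128    320     42     19    114]
 [   114    322      1      1      1]
 [   116    323      1      1      1]
 [   118    324      2      1      2]
 [   121    325      2      1      2]
 [   129    327      1      2      2]
 [   133    329      1      1      1]
 [   143    332      1      1      1]
 [   145    333      1      1      1]
 [   147    333      1      1      1]
 [   149    334      2      1      2]
 [   152    335      1      1      1]
 [   159    337      1      1      1]
 [   161    338      3      1      3]]
```

```bash
cat > m.py <<'E'
from h import *
np.set_printoptions(suppress=True,precision=1)
def at(d,c,uv,z):
    u,v=np.array(uv).T; dd=d[v,u]; return c+dd*((z-c[2])/dd[:,2])[:,None]
def biggest(m,box=None):
    n,l,s,_=cv2.connectedComponentsWithStats(m.astype(np.uint8)); k=1+np.argmax(s[1:,4]); return l==k
def rect(Q): return cv2.minAreaRect(Q[:,:2].astype(np.float32))
for n in("top","side"):
    f=grab(n);P,d,c=pts(f);hsv=cv2.cvtColor(f["color"],cv2.COLOR_BGR2HSV);X=P
    b=biggest(cv2.inRange(hsv,(100,130,40),(130,255,255))); b&=abs(X[...,2]-26)<4
    vu=np.argwhere(b);Q=at(d,c,vu[:,::-1],26.);print(n,"HANDLE",len(Q),np.median(X[b][:,2]),rect(Q))
    w=(f["color"].min(-1)>80)&(abs(X[...,2]-8)<9)&(X[...,0]>370)&(X[...,0]<500)&(X[...,1]>-130)&(X[...,1]<80)
    w=biggest(w); vu=np.argwhere(w);Q=at(d,c,vu[:,::-1],8.)
    l=cv2.fitLine(Q[Q[:,1]<25][:,:2].astype(np.float32),2,0,.01,.01).ravel();print(" ROD",len(Q),Q.min(0),Q.max(0),l,np.degrees(np.arctan2(l[1],l[0])),"tip",Q[np.argmin(Q[:,0])],"corner",Q[np.argmax(Q[:,1])])
    y=(cv2.inRange(hsv,(18,110,60),(35,255,255))>0)&(X[...,0]<805)&(X[...,0]>650)&(abs(X[...,1]+167)<50)&(X[...,2]>25)&(X[...,2]<110)
    y=biggest(y)
    vu=np.argwhere(y);print(" PIN",len(vu),vu.min(0),vu.max(0));Q=X[y]
    for lo in(35,50,65,80,90):
        s=(Q[:,2]>lo)&(Q[:,2]<lo+12)
        if s.sum():print("  z",lo,s.sum(),np.median(Q[s],0))
    # cast the blob's top row, foot row
    for vv in(vu[:,0].min()+1,vu[:,0].max()-1):
        uu=vu[vu[:,0]==vv][:,1];print("  row",vv,uu.min(),uu.max(),at(d,c,[(int(round(uu.mean())),vv)]*2,100.)[0],at(d,c,[(int(round(uu.mean())),vv)]*2,34.)[0])
    g=(abs(X[...,2]-12)<6)&(X[...,0]>600)&(X[...,0]<900)&(X[...,1]<-20)&(X[...,1]>-330)&(f["color"].min(-1)>50)
    g=biggest(cv2.morphologyEx(g.astype(np.uint8),cv2.MORPH_OPEN,np.ones((3,3))))
    Q=at(d,c,np.argwhere(g)[:,::-1],12.);print(" PLATE",len(Q),rect(Q),cv2.boxPoints(rect(Q)).tolist())
    g=(abs(X[...,2]-130)<9)&(X[...,0]>680)&(X[...,0]<880)&(X[...,1]<-40)&(X[...,1]>-300)&(hsv[...,1]<60)
    Q=at(d,c,np.argwhere(biggest(g))[:,::-1],132.);print(" GUARD",len(Q),rect(Q),cv2.boxPoints(rect(Q)).tolist())
E
python3 m.py
```

```text
top HANDLE 473 26.432587489674702 ((485.186767578125, -180.65533447265625), (22.413549423217773, 108.75235748291016), 14.06717300415039)
 ROD 560 [ 393.5 -129.6    8. ] [477.6  57.5   8. ] [  0.2  -1.  454.2 -51.5] -76.08918 tip [393.5  44.4   8. ] corner [424.2  57.5   8. ]
 PIN 68 [124 385] [136 393]
  z 35 6 [ 760.7 -168.    38.6]
  z 50 7 [ 760.  -168.2   56.5]
  z 65 8 [ 761.2 -167.    71.5]
  z 80 10 [ 760.1 -168.    85.2]
  z 90 30 [ 764.  -169.7   98.3]
  row 125 390 393 [ 768.4 -171.7  100. ] [ 783.9 -181.2   34. ]
  row 135 385 389 [ 747.4 -160.8  100. ] [ 761.5 -169.6   34. ]
 PLATE 4260 ((773.9950561523438, -169.90606689453125), (258.16107177734375, 199.71185302734375), 2.2066969871520996) [[641.1653442382812, -75.0943832397461], [648.8551635742188, -274.6581115722656], [906.8247680664062, -264.7177429199219], [899.1349487304688, -65.15402221679688]]
 GUARD 1411 ((784.0433349609375, -170.0689697265625), (119.4392318725586, 186.08993530273438), 2.2619550228118896) [[720.6979370117188, -79.45352935791016], [728.0425415039062, -265.3984680175781], [847.3887329101562, -260.68
[... 475 characters left out ...]
.3 -175.9   80.3]
  row 213 414 415 [ 743.8 -182.6  100. ] [ 785.3 -150.6   34. ]
  row 227 411 415 [ 721.4 -206.6  100. ] [ 760.5 -177.2   34. ]
 PLATE 6420 ((768.8422241210938, -173.06109619140625), (252.89987182617188, 201.0263671875), 2.3262174129486084) [[638.4168090820312, -77.76322174072266], [646.5762329101562, -278.6239318847656], [899.2676391601562, -268.3589782714844], [891.1082153320312, -67.49826049804688]]
 GUARD 1452 ((781.60693359375, -173.02670288085938), (122.21542358398438, 188.5686798095703), 2.3275058269500732) [[716.7205810546875, -81.30181884765625], [724.378662109375, -269.7149353027344], [846.4932861328125, -264.7515869140625], [838.835205078125, -76.33847045898438]]
```

```bash
cat > go.py <<'E'
# usage: go.py x y z yawdeg(of tool y, tool down) -> total shift in tool units and turn units from the measured pose
import sys
from h import *
from scipy.spatial.transform import Rotation as Ro
s=r.get_state();q=s["orientation"];R=Ro.from_quat(np.r_[q[1:],q[0]])
x,y,z,a=map(float,sys.argv[1:5]);a=np.radians(a)
Y=np.array([np.cos(a),np.sin(a),0]);Z=np.array([0,0,-1.]);T=Ro.from_matrix(np.c_[np.cross(Y,Z),Y,Z])
sh=R.inv().apply(np.array([x,y,z])-s["position"])/250;w=np.degrees((R.inv()*T).as_rotvec())/30
print("t",round(s["t"],2),"pos",s["position"].round(1),"w",s["grip_width"].round(1),"ff",s["finger_force"],"F",s["wrist_force"].round(1),"j",s["joints"].round(2));print("shift",sh.round(4),"turn",w.round(4))
E
J="python3 -m jog"
$J '-.136 -.179 0 0 0 0;-.272 -.358 0 0 0 0;-.408 -.537 0 0 0 0;-.544 -.716 0 0 0 0;-.68 -.895 0 0 0 0'
$J '-.136 -.179 0 0 0 0;-.272 -.358 0 0 0 0;-.408 -.537 0 0 0 0;-.544 -.716 0 0 0 0;-.68 -.895 0 0 0 0'
$J '-.136 -.179 0 0 0 0;-.272 -.358 0 0 0 0;-.408 -.537 0 0 0 0;-.544 -.716 0 0 0 0;-.68 -.895 0 0 0 0'
$J '0 0 0 0 0 .33;0 0 0 0 0 .66;0 0 0 0 0 1;0 0 0 0 0 1' 60
python3 go.py 482.3 -172.6 100 13.9
```

```text
t: 0.88
position: [265.3, 344.3, 230.6]
orientation: [0.0, 0.126, 0.992, 0.0]
wrist_force: [0.7, 0.4, -0.4]
grip_width: 86.9
finger_force: 0.0
t: 1.5
position: [374.0, 85.1, 230.9]
orientation: [0.001, 0.126, 0.992, 0.0]
wrist_force: [0.6, 0.4, 0.8]
grip_width: 86.9
finger_force: 0.0
t: 2.12
position: [482.7, -174.3, 230.6]
orientation: [0.0, 0.126, 0.992, 0.0]
wrist_force: [0.4, -0.0, -0.1]
grip_width: 87.6
finger_force: 0.0
t: 2.62
position: [482.1, -172.4, 230.4]
orientation: [-0.0, 0.378, 0.926, 0.0]
wrist_force: [0.0, -0.9, 0.4]
grip_width: 61.4
finger_force: 0.0Traceback (most recent call last):
  File "go.py", line 9, in <module>
    print("t",round(s["t"],2),"pos",s["position"].round(1),"w",s["grip_width"].round(1),"ff",s["finger_force"],"F",s["wrist_force"].round(1),"j",s["joints"].round(2));print("shift",sh.round(4),"turn",w.round(4))
                                                               ^^^^^^^^^^^^^^^^^^^^^
AttributeError: 'float' object has no attribute 'round'
```

```bash
sed -i 's/s\["grip_width"\].round(1)/s["grip_width"]/' go.py
J="python3 -m jog"
$J '0 0 .1 0 0 .33;0 0 .25 0 0 .66;0 0 .4 0 0 1;0 0 .4 0 0 1;0 0 .4 0 0 1' 60 >/dev/null
python3 go.py 482.3 -172.6 11 13.9
python3 - <<'E'
from h import *
f=grab("side");cv2.imwrite('pics/s1.png',f["color"])
E
```

```text
t 3.25 pos [ 483.  -172.7  131.9] w 60.32932069484944 ff 0.0 F [ 0.2 -0.4  0.5] j [-0.5   0.05  1.91 -0.    1.18 -0.77]
shift [ 0.0017 -0.003   0.4837] turn [0.0021 0.0021 0.0639]
```

View pics/s1.png

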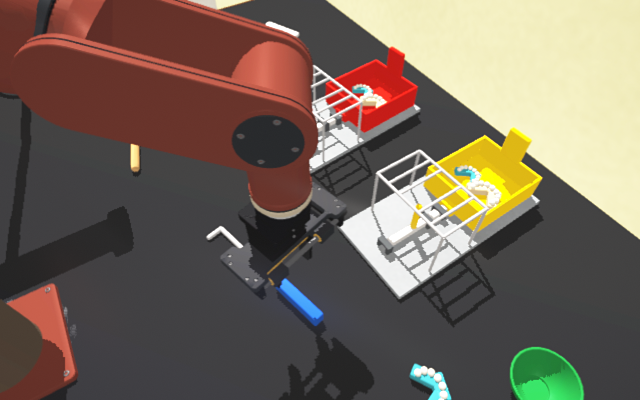

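The gripper is above the handle at about (280,255), with its fingers straddling the handle line. The handle is still in place at (300,300).

```bash
J="python3 -m jog"
$J '0 -.003 .12 0 0 .064;0 -.003 .25 0 0 .064;0 -.003 .37 0 0 .064;0 -.003 .45 0 0 .064;0 -.003 .484 0 0 .064' 60 >/dev/null
python3 go.py 482.3 -172.6 11 13.9
$J '0 0 0 0 0 0;0 0 0 0 0 0;0 0 0 0 0 0;0 0 0 0 0 0;0 0 0 0 0 0' 0 40
$J '0 0 0 0 0 0;0 0 0 0 0 0;0 0 0 0 0 0;0 0 0 0 0 0;0 0 0 0 0 0' 
python3 go.py 482.3 -172.6 11 13.9
```

```text
t 3.92 pos [ 482.3 -172.9   10.1] w 60.143958384818966 ff 0.0 F [-0.1  0.2  0.9] j [-0.5   0.23  1.97  0.    0.94 -0.74]
shift [ 0.0012  0.0004 -0.0036] turn [ 0.0017  0.0015 -0.0058]
t: 4.55
position: [482.1, -172.7, 10.1]
orientation: [0.001, 0.618, 0.786, 0.0]
wrist_force: [1.9, 0.2, 1.9]
grip_width: 22.1
finger_force: 40.0
t: 5.18
position: [482.1, -172.8, 10.1]
orientation: [0.001, 0.618, 0.786, 0.0]
wrist_force: [0.8, 0.2, 5.3]
grip_width: 22.1
finger_force: 40.0
t 5.17 pos [ 482.1 -172.8   10.1] w 22.05115069044716 ff 39.996913159266114 F [0.8 0.2 5.3] j [-0.5   0.23  1.97  0.    0.94 -0.74]
shift [ 0.0004  0.0009 -0.0037] turn [ 0.0019  0.0013 -0.0102]
```

```bash
J="python3 -m jog"
$J '0 0 -.1 0 0 0;0 0 -.3 0 0 0;0 0 -.5 0 0 0;0 0 -.7 0 0 0;0 0 -.9 0 0 0' >/dev/null
$J '0 0 0 0 0 .28;0 0 0 0 0 .56;0 0 0 0 0 .85;0 0 0 0 0 .85'  >/dev/null
$J '0 0 0 0 0 .28;0 0 0 0 0 .56;0 0 0 0 0 .85;0 0 0 0 0 .85'  >/dev/null
$J '0 0 0 0 0 .28;0 0 0 0 0 .56;0 0 0 0 0 .85;0 0 0 0 0 .85'  >/dev/null
$J '0 0 0 0 0 .28;0 0 0 0 0 .56;0 0 0 0 0 .84;0 0 0 0 0 .84'  >/dev/null
python3 go.py 461 -230.2 235 -87.8
```

```text
t 7.8 pos [ 481.4 -172.5  234.4] w 21.452135900681263 ff 39.9960751645267 F [ 0.4  0.3 -2.3] j [-0.5  -0.06  1.81 -0.    1.38  1.03]
shift [-0.0904  0.2274 -0.0026] turn [-0.0003  0.0008  0.0018]
```

```bash
J="python3 -m jog"
$J '-.045 .114 0 0 0 0;-.09 .2275 0 0 0 0;-.09 .2275 .15 0 0 0;-.09 .2275 .3 0 0 0;-.09 .2275 .3 0 0 0' >/dev/null
python3 go.py 461 -230.2 75 -87.8
python3 - <<'E'
from h import *
for n in("top","side"):
    f=grab(n);cv2.imwrite('pics/%s2.png'%n,f["color"])
E
```

```text
t 8.43 pos [ 458.5 -228.6  156.2] w 21.814492845094982 ff 39.99512515962124 F [ 0.3  0.7 -2.1] j [-0.62  0.02  1.89 -0.    1.24  0.92]
shift [0.0117 0.0082 0.3249] turn [-0.0086  0.0114 -0.0003]
```

View pics/top2.png

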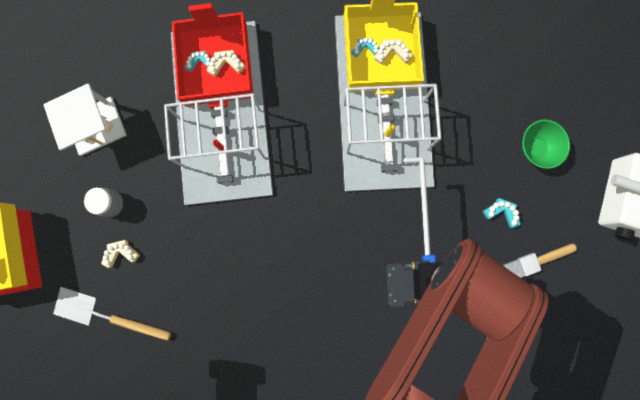

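View pics/side2.png

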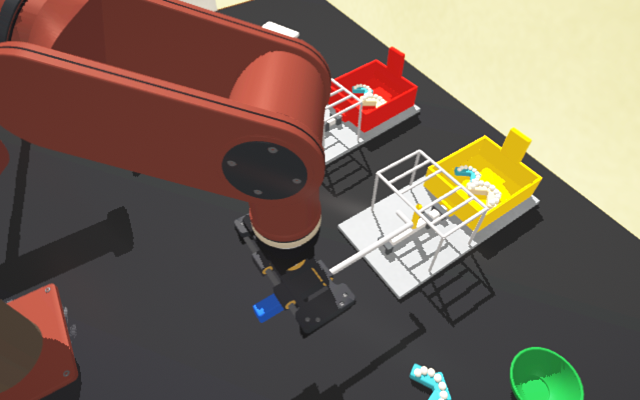

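Rod held level, hook corner at (421,159) in the top view, ahead of the guard and clear of the pin at (389,130). Measuring the hook in the hand.

```bash
cat > rod.py <<'E'
from h import *
import sys
np.set_printoptions(suppress=True,precision=1)
zc=float(sys.argv[1]) # expected axis z
f=grab("top");P,d,c=pts(f)
s=r.get_state();p=s["position"];print(p)
m=(abs(P[...,2]-zc-4)<12)&(P[...,0]>p[0]+75)&(P[...,0]<p[0]+250)&(abs(P[...,1]-p[1]-15)<50)&(f["color"].min(-1)>70)
n,l,st,_=cv2.connectedComponentsWithStats(m.astype(np.uint8),connectivity=8);m=l==1+np.argmax(st[1:,4])
Q=P[m];a=Q[Q[:,0]<p[0]+215];print(len(Q))
L=cv2.fitLine(a[:,:2].astype(np.float32),2,0,.01,.01).ravel();print("yaw",np.degrees(np.arctan(L[1]/L[0])),"y at tcp",L[3]+(p[0]-L[2])*L[1]/L[0],"zslope deg, z at tcp+230:",np.degrees(np.arctan(np.polyfit(a[:,0]-p[0]-230,a[:,2],1)[0])),np.polyfit(a[:,0]-p[0]-230,a[:,2],1)[1]-5)
print("prong",np.median(Q[Q[:,1]>L[3]+15],0),"max",Q.max(0))
E
python3 rod.py 151
```

```text
[ 461.9 -230.7  161.3]
518
yaw 2.0420592 y at tcp -229.15566820851186 zslope deg, z at tcp+230: 0.3235834079901694 155.2832899911169
prong [ 689.1 -198.   159.6] max [ 695.6 -186.6  164.9]
```

```bash
J="python3 -m jog"
$J '0 .016 .12 0 0 0;0 .016 .25 0 0 0;0 .016 .34 0 0 0;0 .016 .34 0 0 0'
$J '.08 0 0 0 0 0;.16 0 0 0 0 0;.24 0 0 0 0 0;.32 0 0 0 0 0;.39 0 0 0 0 0'
$J '0 0 0 0 0 0;0 0 0 0 0 0'
python3 rod.py 70
python3 - <<'E'
from h import *
f=dict(np.load('top.npz'));g=grab("side")["color"]
cv2.imwrite('pics/c3.png',np.hstack([cv2.resize(f["color"][60:200,320:460],(400,400)),cv2.resize(g[140:280,340:480],(400,400))]))
E
```

```text
t: 9.07
position: [461.0, -233.9, 74.6]
orientation: [-0.0, 1.0, 0.017, -0.0]
wrist_force: [0.4, -0.6, -2.0]
grip_width: 21.9
finger_force: 40.0
t: 9.7
position: [561.1, -231.8, 77.8]
orientation: [0.001, 1.0, 0.017, 0.002]
wrist_force: [0.1, -0.1, -1.9]
grip_width: 21.2
finger_force: 40.0
t: 9.95
position: [558.8, -231.2, 75.9]
orientation: [0.0, 1.0, 0.017, 0.001]
wrist_force: [-0.7, -0.3, -2.5]
grip_width: 21.7
finger_force: 40.0
[ 558.4 -231.1   75.5]
246
yaw 1.298135 y at tcp -228.77289059324085 zslope deg, z at tcp+230: 0.0567434169783814 70.40515620752988
prong [nan nan nan] max [ 740.9 -219.7   80.3]
  return _methods._mean(a, axis=axis, dtype=dtype,
  ret = um.true_divide(
```

View pics/c3.png

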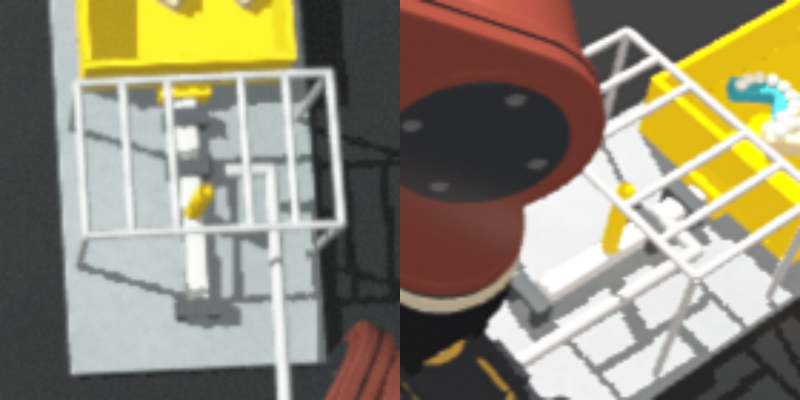

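The top crop shows the prong tip at (232,168), beyond the pin head at (207,187) and to its right with a clear gap. Next I slide it behind the pin and draw.

```bash
J="python3 -m jog"
$J '0 -.04 0 0 0 0;0 -.09 0 0 0 0;0 -.128 0 0 0 0;0 -.128 0 0 0 0'
$J '-.03 0 0 0 0 0;-.06 0 0 0 0 0;-.08 0 0 0 0 0;-.1 0 0 0 0 0;-.1 0 0 0 0 0'
python3 - <<'E'
from h import *
f=grab("top");g=grab("side")["color"]
cv2.imwrite('pics/c4.png',np.hstack([cv2.resize(f["color"][60:200,320:460],(400,400)),cv2.resize(g[140:280,340:480],(400,400))]))
E
```

```text
t: 10.55
position: [557.3, -197.7, 74.4]
orientation: [-0.0, 1.0, 0.017, -0.0]
wrist_force: [0.5, -0.9, -2.0]
grip_width: 21.8
finger_force: 40.0
t: 11.18
position: [531.9, -199.9, 74.6]
orientation: [0.0, 1.0, 0.016, -0.0]
wrist_force: [0.1, 0.0, -1.3]
grip_width: 21.8
finger_force: 40.0
```

View pics/c4.png

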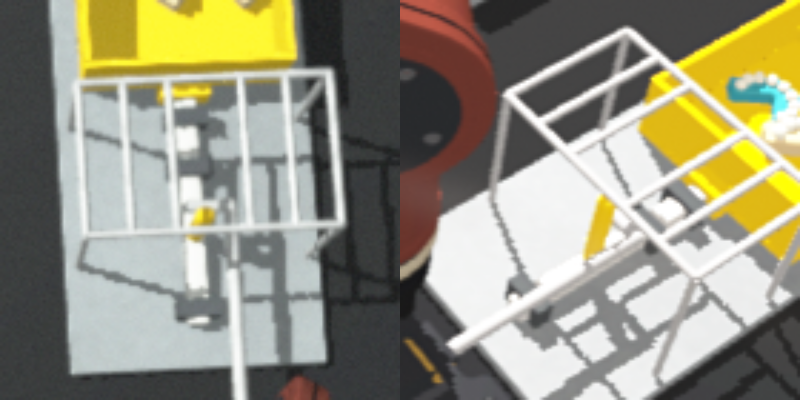

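The pin has moved about 10 mm towards the robot, with the prong behind it at (215,205) and the bolt end now showing at (203,322). Continuing the draw.

```bash
J="python3 -m jog"
$J '-.03 0 0 0 0 0;-.06 0 0 0 0 0;-.09 0 0 0 0 0;-.12 0 0 0 0 0;-.12 0 0 0 0 0'
$J '-.03 0 0 0 0 0;-.06 0 0 0 0 0;-.09 0 0 0 0 0;-.12 0 0 0 0 0;-.12 0 0 0 0 0'
python3 - <<'E'
from h import *
f=grab("top");g=grab("side")["color"]
cv2.imwrite('pics/c5.png',np.hstack([cv2.resize(f["color"][60:200,320:460],(400,400)),cv2.resize(g[140:280,340:480],(400,400))]))
E
```

```text
t: 11.9
position: [501.4, -200.7, 74.4]
orientation: [-0.0, 1.0, 0.016, -0.001]
wrist_force: [-0.7, -0.3, -2.0]
grip_width: 21.7
finger_force: 40.0
t: 12.52
position: [473.5, -201.9, 75.2]
orientation: [0.0, 1.0, 0.016, 0.002]
wrist_force: [7.9, 1.9, -3.4]
grip_width: 21.8
finger_force: 40.0
```

View pics/c5.png

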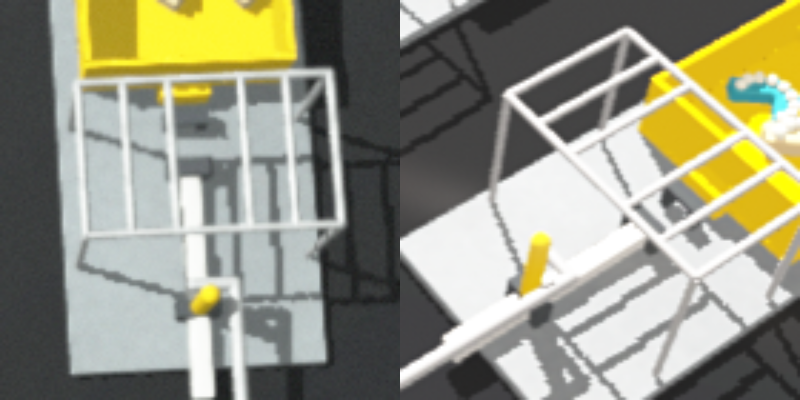

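The pin is now in front of the guard at (205,298), with the prong behind it. A small further pull will show whether the end stop is reached.

```bash
J="python3 -m jog"
$J '-.01 0 0 0 0 0;-.015 0 0 0 0 0;-.015 0 0 0 0 0'
cat > pin.py <<'E'
from h import *
np.set_printoptions(suppress=True,precision=1)
f=grab("top");P,d,c=pts(f);hsv=cv2.cvtColor(f["color"],cv2.COLOR_BGR2HSV)
for nm,lo,hi,y0 in(("yellow",(18,110,60),(35,255,255),-170),("red",(0,120,60),(8,255,255),195)):
    m=(cv2.inRange(hsv,lo,hi)>0)&(P[...,2]>60)&(P[...,2]<110)&(abs(P[...,1]-y0)<60)&(P[...,0]<790)&(P[...,0]>600)
    print(nm,m.sum(),np.median(P[m],0) if m.any() else "")
E
python3 pin.py; python3 go.py 461 -203 75 -87.8
```

```text
t: 13.0
position: [473.1, -202.4, 76.6]
orientation: [0.001, 1.0, 0.016, 0.005]
wrist_force: [17.7, 2.1, -3.3]
grip_width: 21.8
finger_force: 40.0
yellow 55 [ 688.6 -171.9   95.2]
red 47 [735.  193.7  95.7]
t 13.05 pos [ 473.1 -202.5   76.6] w 21.57722933386212 ff 40.000320514664054 F [17.1  1.3 -4. ] j [-0.56  0.12  1.95  0.    1.06  0.98]
shift [-0.0485  0.0006  0.0057] turn [ 0.0049 -0.0196 -0.011 ]
```

```bash
J="python3 -m jog"
$J '.016 0 0 0 0 0;.036 0 0 0 0 0;.036 0 0 0 0 0'
$J '0 0 -.1 0 0 0;0 0 -.25 0 0 0;0 0 -.4 0 0 0;0 0 -.6 0 0 0;0 0 -.6 0 0 0'
python3 pin.py; python3 rod.py 219; python3 go.py 482.1 -172.8 230 -87.8
```

```text
t: 13.42
position: [477.1, -201.4, 74.1]
orientation: [-0.0, 1.0, 0.017, -0.001]
wrist_force: [-0.5, -0.3, -1.7]
grip_width: 21.5
finger_force: 40.0
t: 14.05
position: [479.6, -203.1, 229.2]
orientation: [0.002, 1.0, 0.016, 0.003]
wrist_force: [-0.1, -0.2, -2.0]
grip_width: 21.6
finger_force: 40.0
yellow 56 [ 688.4 -171.7   96.9]
red 46 [735.  193.5  94.7]
[ 477.3 -201.6  224.3]
591
yaw 1.8473834 y at tcp -200.7881978063234 zslope deg, z at tcp+230: -0.45829112421237134 218.89661909641868
prong [ 706.4 -170.8  223.5] max [ 712.4 -160.4  230. ]
t 14.15 pos [ 477.3 -201.6  224.3] w 21.690284184601346 ff 39.999855011701584 F [-0.3  0.3 -2.7] j [-0.55 -0.03  1.81 -0.    1.36  0.99]
shift [ 0.023  -0.1145 -0.0227] turn [ 0.0003  0.0005 -0.0104]
```

Pin stays at the drawn end and the rod is free. Now I turn it back and return it to its start place.

```bash
J="python3 -m jog"
$J '.01 -.05 0 0 0 -.28;.023 -.1145 0 0 0 -.56;.023 -.1145 0 0 0 -.85;.023 -.1145 0 0 0 -.85'  >/dev/null
$J '0 0 0 0 0 -.28;0 0 0 0 0 -.56;0 0 0 0 0 -.85;0 0 0 0 0 -.85'  >/dev/null
$J '0 0 0 0 0 -.28;0 0 0 0 0 -.56;0 0 0 0 0 -.85;0 0 0 0 0 -.85'  >/dev/null
$J '0 0 0 0 0 -.28;0 0 0 0 0 -.56;0 0 0 0 0 -.84;0 0 0 0 0 -.84'  >/dev/null
$J '0 0 .2 0 0 0;0 0 .4 0 0 0;0 0 .6 0 0 0;0 0 .7 0 0 0;0 0 .7 0 0 0'  >/dev/null
$J '0 0 0 0 0 0;0 0 0 0 0 0'  >/dev/null
python3 go.py 482.1 -172.8 11 13.9
```

```text
t 17.02 pos [ 483.9 -173.5   51.4] w 21.643498715859437 ff 39.99993545003235 F [-0.  -0.  -3.2] j [-0.5   0.16  1.96 -0.    1.02 -0.73]
shift [ 0.0048 -0.0068  0.1617] turn [ 0.0048  0.0044 -0.0128]
```

```bash
J="python3 -m jog"
$J '0 0 .05 0 0 0;0 0 .1 0 0 0;0 0 .14 0 0 0;0 0 .155 0 0 0;0 0 .155 0 0 0'
$J '0 0 .004 0 0 0;0 0 .007 0 0 0;0 0 .007 0 0 0;0 0 .007 0 0 0'
```

```text
t: 17.65
position: [482.3, -172.5, 10.5]
orientation: [-0.001, 0.618, 0.786, 0.0]
wrist_force: [-0.1, 1.0, 0.0]
grip_width: 21.9
finger_force: 40.0
t: 18.15
position: [482.5, -172.6, 10.1]
orientation: [-0.0, 0.618, 0.786, -0.0]
wrist_force: [-4.4, 2.4, 10.1]
grip_width: 21.5
finger_force: 40.0
```

```bash
J="python3 -m jog"
$J '0 0 0 0 0 0;0 0 0 0 0 0;0 0 0 0 0 0;0 0 0 0 0 0;0 0 0 0 0 0' 60 >/dev/null
$J '0 0 -.05 0 0 0;0 0 -.2 0 0 0;0 0 -.4 0 0 0;0 0 -.6 0 0 0;0 0 -.8 0 0 0'
$J '0 0 0 0 0 0;0 0 0 0 0 0;0 0 0 0 0 0' >/dev/null
python3 pin.py
python3 - <<'E'
from h import *
f=grab("side");cv2.imwrite('pics/s6.png',f["color"])
P,d,c=pts(f);hsv=cv2.cvtColor(f["color"],cv2.COLOR_BGR2HSV)
m=(cv2.inRange(hsv,(100,130,40),(130,255,255))>0)&(abs(P[...,0]-485)<80)&(abs(P[...,1]+180)<80)&(P[...,2]>20);print(m.sum(),P[m].mean(0),P[m][:,2].std())
E
```

```text
t: 19.4
position: [482.4, -172.7, 211.7]
orientation: [0.001, 0.618, 0.786, 0.0]
wrist_force: [-0.0, 0.3, 0.5]
grip_width: 59.9
finger_force: 0.0
yellow 55 [ 688.8 -171.9   96.7]
red 47 [735.1 193.3  93.1]
680 [ 482.89903098 -186.5283299    24.75878247] 1.4311624904573135
```

View pics/s6.png

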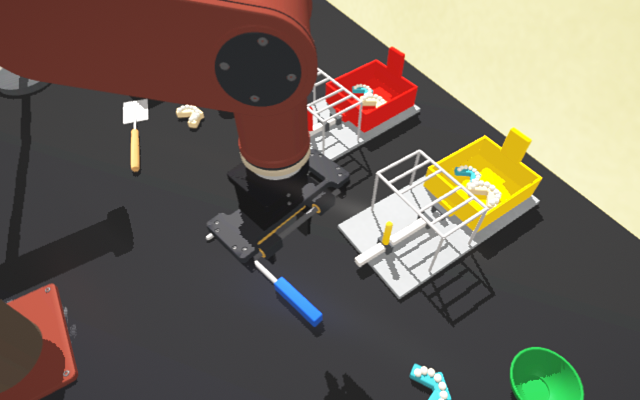

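The rod lies flat with its handle at (300,302). The yellow pin is fully drawn at (387,235), the red pin has not moved, and the gripper is clear of everything.

```bash
python3 -c "
from cell import r
print(r.job_done())"
```

```text
the job is handed in; nothing more can be done
None
```

The yellow bolt is drawn the full 75 mm to its end stop, the red bolt is still shut, the rod is back flat on the bench and released, and I have handed the job in; the judge returned no verdict.

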